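# Close the culture jar

### The arm

A 6-joint arm with a two-finger parallel gripper is mounted at the origin on a cart in front of the work surface, level with it; the furniture and walls round the work are solid. World frame = base frame: x ahead of the robot, y to its left, z up, the work surface at z = 0. Lengths are in m, angles in rad, forces in N, time in s.
With the tool pointing down it reaches from about 0.375 to 0.9 m from the base axis. Payload 3.1 kg.
Tool frame: the origin (TCP) lies between the finger pads; the fingertips stand 22 mm ahead of it and the grasp point (between the pads) lies 3 mm ahead of it; z points along the fingers, y is the line along which they close (so a half turn about z gives the same grasp; the last joint's range is limited). The gripper opens to 87 mm and grips with 3 to 60 N. Pads are 19 mm wide; open, the fingers measure 117 mm over their backs; the gripper's body (75 mm by 190 mm) begins 51 mm behind the grasp point.
Start: joints at [-1.379, 0.527, 1.433, -0, 1.181, -0.178], TCP at [0.226, -0.582, 0.245] pointing down, gripper open.
Joint ranges: [-3.08, 3.08], [-0.75, 2.2], [0.22, 2.44], [-1.43, 4.57], [0, 2.65], [-2.85, 2.85]. Speed limits (rad/s): [2.79, 2.79, 3.14, 3.14, 3.14, 3.14].

### API

Orientations are given as a unit quaternion [x, y, z, w].
In Python, from rig import robot gives the robot as it stands.
- The arm moves only by the tool move_arm, never from a script. Its argument "series" is text: rows parted by semicolons, each of 6 numbers parted by spaces: the shift along the tool's x, y, z in mm, then the turn, a rotation vector about the tool's x, y, z in degrees. In form: dx dy dz ax ay az; .... A call has 1 to 8 rows; each row is the pose to reach, as a shift and turn from the pose commanded when the call began, along the tool's axes at that moment; what a row does not reach only later rows make up. A row lasts 1/12 s, in which the tool goes at most 41.7 mm and 7.16 degrees, less where a joint would pass 70% of its speed; a pose out of reach is approached as far as the arm can. A call with a gripper value outside its range is refused whole. "jaw" is the opening, from 0 (shut) to 1 (fully open), set as the call begins (left out, the last holds). The fingers move at their own pace and stop on an object; "newtons" is the grip in N (left out, the last holds). Time passes only in rows, so rows that repeat a pose let the fingers close. It gives the time, the measured TCP pose, the force, the opening and the grip force at its end, in the units of the state.
- robot.get_obs(): the state, without advancing time (a new reading comes with each control period).
- robot.camera(name): name is "scene" or "side" or "wrist"; returns a dict with "img" (384x512x3 uint8, red, green, blue), "mtx" (3x3 intrinsics, pixels), "world_to_cam" (4x4, takes a point from world to camera coordinates). Camera axes: x right, y down, z forward; pixel columns grow to the right and rows downward; lengths in m; the calibration is good to about 2 mm. A picture is of the moment at which its call begins. There is no depth.
- robot.hand_in(): hands the job in; it is judged then, once.
Trained networks look in a picture, given as the dict that the camera call returned (one of the last four; its "shot" number tells which), for a name from the list of things; names that differ only in an ending like _2 or _b are one class to them, and where a whole thing is asked for, a point or a joint stands for the part that bears it (a point fixed in the world has none). Each returns a list of dicts, best first, with "p" (0 to 1); they miss things now and then, are a little off and sometimes report something else, mostly with a low value. They report only what shows in the picture. A call takes as long as a camera call.
- robot.search_frame(picture, thing): "xyz" ([x, y, z] in m, in world coordinates, good to about 4 mm: the middle of the surface that is visible of it).
- robot.tip_of(picture, thing): "xyz" ([x, y, z] in m, in world coordinates, good to about 4 mm: a listed point, or the origin of a listed thing).
The state is a dict: "time": time; "q": joint angles; "joint_velocities": joint speeds; "joint_torque": joint torques, N m; "position": TCP position; "tool_rot": TCP orientation; "ft_force": force on the tool from outside, world axes, zero at the start; "moment": the same for the moment, N m; "grip_width": finger opening in m; "grip_force": force on a finger pad.
Only numpy, scipy, OpenCV 4.12 (cv2) and the standard library are available. Lean on these libraries where they do the work, as an engineer would, in place of code of your own. Each camera call takes 0.05 s, during which the arm holds its last target. There are 200 camera calls.

### The job

Close the culture jar: its lid was left lying half off the mouth while the dishes went in. Slide the lid across onto the mouth and turn it by its two upright lugs until it drops over the locating lugs in the jar's mouth and sits flush and level on the flange; only then push the raised vent button in the middle of the lid fully down to seal it. Do not knock the lid off the jar, and leave the other things on the bench where they are.

Things in the scene. Friction and masses are not known exactly. Their poses are not given: they have to be found in the camera images.
- jar: the culture jar: heavy round dark foot (144 mm across), clear round wall with dishes inside, aluminium flange ring round the mouth (132 mm outer diameter, mouth 104 mm), 100 mm tall in all; it stands firm and does not shift. Origin on the bench under its centre, z up
- jar_rim (a point): centre of the jar's mouth, at the height of the flange's flat top (100 mm above the bench); z up. Inside the mouth four equally spaced locating lugs, 7 mm wide, stand 7 mm in from the wall, 3.5 mm below the flange top; they slope down towards the middle
- lid: the loose round grey lid, 136 mm across, 260 g, starting about 40 mm off centre. Origin at the centre of its flat sealing face (underside of the plate), z out of its top. The edge is 6.5 mm thick, the flat deck 9 mm above the origin. On the deck two upright lugs for turning it lie along the lid's x axis on both sides of the middle: each from 26 to 56 mm out, 10 mm thick, 16 mm high
- plug_foot (a point): centre of the foot of the lid's plug, 12 mm below the sealing face; the plug is 100 mm across, with four equally spaced notches, 12 mm wide, out of sight beneath. It starts lying on the flange. On the mouth it rides on the locating lugs, about 6 mm too high, until a turn of up to 90 degrees, either way, brings notches over lugs; then it drops and turns no more
- vent_top (a point): centre of the top of the black vent button (25 mm wide) in the middle of the lid; open it stands 8 mm above the 41 mm wide boss round it (20 mm above the lid's origin), shut 1 mm
- vent (a joint): travel of the vent button into the lid, 0 = up (open), 0.007 m = fully down (shut); it stays where it is left and takes about 5 N to move
- timer: bystander: white bench timer, 68x64x22 mm, origin under its centre
- dish_a: bystander: petri dish 88 mm wide, 15 mm high, on the bench, origin under its centre
- forceps: bystander: fine forceps, 127 mm long, lying on the bench, origin under its centre
- marker: bystander: marker pen, 135 mm long, lying on the bench, origin under its centre
- cup_a: bystander: specimen cup with screw cap, 64 mm wide, 72 mm tall, origin under its centre
- cup_b: bystander: smaller specimen cup with white cap, 56 mm wide, 60 mm tall, origin under its centre

How it is judged:
On the way, in this order (a step that is already met when the one before it is completed fails the run):
1. the lid is dropped home over the locating lugs, level on the flange (z of lid in the frame of jar_rim below 0.002 m and horizontal distance between lid and jar_rim below 0.005 m and angle between lid's own z axis and vertical below 0.02 rad), for 0.2 s.
2. the vent button is pushed shut (value of joint vent above 0.0055 m), for 0.2 s.
At the end, for the whole second after the job is handed in: the lid lies on the jar's flange: its sealing face within 2 mm of the flange top, centred within 5 mm, level within 0.02 rad and at rest; the vent button is at least 5.5 mm of its 7 mm down (all of step 1 and value of joint vent above 0.0055 m and linear speed of lid below 0.01 m/s); the robot touches nothing.
It fails at once if the lid is knocked off the jar (z of lid in the frame of jar_rim below -0.03 m or angle between lid's own z axis and vertical above 0.5 rad).
It fails at once if a bystander is moved by more than 30 mm (distance of any of timer, dish_a, forceps, marker, cup_a, cup_b from where it was at the start of the episode above 0.03 m).
It also fails if it takes over 67 s, if anything falls off the work surface, if the arm or the gripper's body presses on something with over 40 N, if the wrist force passes 120 N, or if a joint passes its speed limit or range.

## Working session

There is one attempt and no reset: what is moved stays moved. The work goes in short steps, Python scripts to look and compute and a tool call to move; the robot and the scene stay as the last step left them, time stands still between calls to the robot, and variables do not carry over. Pictures are saved under pics/ and viewed, at most 10 in all, crops included, and the job is handed in when it is done.

Besides the shell and the picture viewer there is one more tool, called after "Request:" as name(argument=value, ...) on one line, values as JSON. move_arm: Moves the arm, as the interface text tells. Its arguments: {"type":"object","properties":{"series":{"type":"string"},"jaw":{"type":"number"},"newtons":{"type":"number"}},"required":["series"]}

```bash
mkdir -p pics; cat > h.py <<'E'
import numpy as np, cv2
from rig import robot
from scipy.spatial.transform import Rotation as R
def px(c,p):
    q=c["world_to_cam"]@np.r_[p,1]; u=c["mtx"]@q[:3]; return u[:2]/u[2]
def ray(c,u,v,z):
    M=c["world_to_cam"]; Rm=M[:3,:3]; o=-Rm.T@M[:3,3]
    d=Rm.T@np.linalg.inv(c["mtx"])@np.r_[u,v,1]; return o+d*(z-o[2])/d[2]
def tool(p):  # world point in tool axes, mm
    o=robot.get_obs(); return R.from_quat(o["tool_rot"]).inv().apply(np.array(p)-o["position"])*1000
E
python3 - <<'E'
from h import *
np.set_printoptions(precision=3,suppress=True)
o=robot.get_obs(); print(o["position"],o["tool_rot"],o["time"],R.from_quat(o["tool_rot"]).as_matrix())
ims=[]
for n in("scene","side"):
    c=robot.camera(n); ims.append(c["img"])
    for t in("jar","jar_rim","lid","vent_top","plug_foot","cup_a","timer","dish_a","forceps","marker"):
        print(n,t,[(np.round(d["xyz"],3),round(d["p"],2),px(c,d["xyz"]).round()) for d in robot.tip_of(c,t)[:2]])
    cv2.imwrite(f"pics/{n}0.png",c["img"][:,:,::-1])
E
```

```text
[ 0.226 -0.582  0.244] [ 0.983  0.184 -0.    -0.001] 0.0 [[ 0.932  0.362 -0.   ]
 [ 0.362 -0.932  0.002]
 [ 0.    -0.002 -1.   ]]
scene jar [(array([ 0.556, -0.008,  0.003]), 0.72, array([228., 205.]))]
scene jar_rim [(array([ 0.557, -0.014,  0.101]), 0.73, array([229., 178.]))]
scene lid [(array([ 0.556, -0.011,  0.101]), 0.66, array([228., 178.])), (array([ 0.549, -0.052,  0.11 ]), 0.61, array([239., 179.]))]
scene vent_top [(array([ 0.543, -0.05 ,  0.131]), 0.56, array([237., 173.]))]
scene plug_foot [(array([ 0.547, -0.05 ,  0.099]), 0.85, array([238., 182.]))]
scene cup_a [(array([ 0.579, -0.327,  0.   ]), 0.63, array([328., 226.])), (array([ 0.649, -0.348, -0.003]), 0.55, array([341., 216.]))]
scene timer [(array([0.428, 0.164, 0.003]), 0.56, array([159., 212.]))]
scene dish_a [(array([ 0.566,  0.151, -0.004]), 0.6, array([187., 194.]))]
scene forceps [(array([ 0.395,  0.034, -0.002]), 0.42, array([190., 230.]))]
scene marker [(array([ 0.426, -0.208,  0.   ]), 0.8, array([270., 244.]))]
side jar [(array([ 0.555, -0.009, -0.001]), 0.76, array([234., 231.]))]
side jar_rim [(array([ 0.559, -0.012,  0.102]), 0.65, array([232., 200.]))]
side lid [(array([ 0.546, -0.05 ,  0.108]), 0.59, array([245., 192.])), (array([ 0.576, -0.332,  0.003]), 0.42, array([291., 174.]))]
side vent_top [(array([ 0.545, -0.05 ,  0.134]), 0.48, array([245., 184.]))]
side plug_foot [(array([ 0.548, -0.053,  0.099]), 0.6, array([245., 194.])), (array([ 0.567,  0.15 , -0.003]), 0.46, array([189., 264.]))]
side cup_a [(array([ 0.574, -0.334,  0.003]), 0.79, array([292., 174.])), (array([ 0.65 , -0.346,  0.003]), 0.66, array([275., 165.]))]
side timer [(array([0.427, 0.164, 0.004]), 0.57, array([230., 294.]))]
side dish_a [(array([ 0.566,  0.152, -0.002]), 0.93, array([189., 264.]))]
side forceps [(array([ 0.393,  0.035, -0.   ]), 0.71, array([274., 267.]))]
side marker [(array([ 0.425, -0.207,  0.003]), 0.5, array([312., 211.]))]
```

Request:
move_arm(series="40 -31 -4 0 0 0; 80 -62 -8 0 0 0; 112 -86 -12 0 0 0; 144 -110 -16 0 0 0; 176 -135 -20 0 0 0; 208 -160 -24 0 0 0; 240 -185 -28 0 0 0; 270 -208 -30 0 0 0", jaw=1)

```text
time: 1.77
position: [0.399, -0.2967, 0.2746]
tool_rot: [0.983, 0.184, 0.0, 0.0]
ft_force: [0.9, -0.0, -0.2]
grip_width: 0.087
grip_force: 0.0
```

Request:
move_arm(series="32 -25 0 0 0 0; 64 -50 0 0 0 0; 96 -75 0 0 0 0; 128 -99 0 0 0 0; 160 -123 0 0 0 0; 190 -148 0 0 0 0; 215 -166 -5 0 0 0; 221 -171 -6 0 0 0")

```text
time: 2.43
position: [0.5446, -0.055, 0.2807]
tool_rot: [0.982, 0.187, 0.002, -0.0]
ft_force: [-0.6, -1.2, -0.9]
grip_width: 0.0872
grip_force: 0.0
```

```bash
python3 - <<'E'
from h import *
np.set_printoptions(precision=3,suppress=True)
o=robot.get_obs(); print(o["position"],o["tool_rot"],o["time"])
ims=[]
for n in("wrist","scene","side"):
    c=robot.camera(n)
    for t in("jar_rim","lid","vent_top","plug_foot"):
        print(n,t,[(np.round(d["xyz"],3),round(d["p"],2),px(c,d["xyz"]).round()) for d in robot.tip_of(c,t)[:2]])
    if n=="wrist":
        cv2.imwrite("pics/w1.png",c["img"][:,:,::-1]); np.savez("w1.npz",**{k:c[k] for k in("mtx","world_to_cam")})
E
```

```text
[ 0.545 -0.055  0.281] [ 0.982  0.187  0.002 -0.   ] 2.4333
wrist jar_rim []
wrist lid [(array([ 0.549, -0.049,  0.112]), 0.94, array([251., 169.]))]
wrist vent_top []
wrist plug_foot [(array([ 0.546, -0.049,  0.098]), 0.64, array([250., 168.]))]
scene jar_rim [(array([ 0.558, -0.013,  0.104]), 0.81, array([228., 177.]))]
scene lid [(array([ 0.55 , -0.052,  0.112]), 0.96, array([239., 178.]))]
scene vent_top [(array([ 0.542, -0.051,  0.131]), 0.36, array([237., 174.]))]
scene plug_foot [(array([ 0.543, -0.049,  0.097]), 0.61, array([237., 183.])), (array([ 0.394,  0.036, -0.005]), 0.57, array([189., 230.]))]
side jar_rim [(array([ 0.558, -0.01 ,  0.102]), 0.59, array([232., 200.]))]
side lid [(array([ 0.551, -0.047,  0.111]), 0.83, array([243., 191.]))]
side vent_top [(array([ 0.545, -0.049,  0.13 ]), 0.37, array([245., 186.]))]
side plug_foot [(array([ 0.549, -0.054,  0.102]), 0.64, array([245., 193.]))]
```

View pics/w1.png

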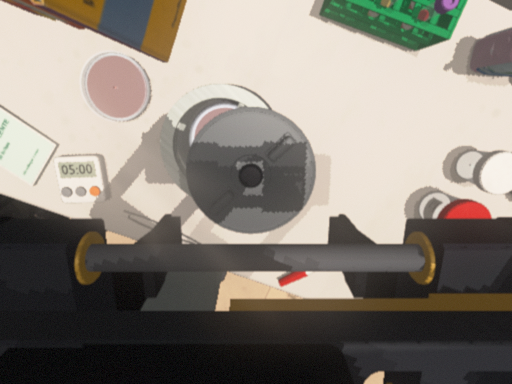

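View pics/scene0.png

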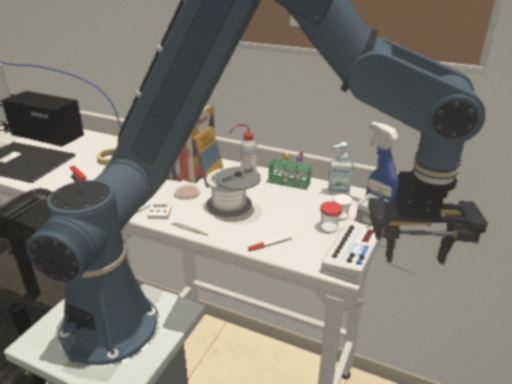

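```bash
python3 - <<'E'
from h import *
np.set_printoptions(precision=3,suppress=True)
c=dict(np.load("w1.npz")); o=robot.get_obs()
a=ray(c,283,148,.137); b=ray(c,218,203,.137); v=ray(c,251,175,.132)
print(a,b,v,np.degrees(np.arctan2(*(a-b)[1::-1])),np.linalg.norm(a-b)); print(o["q"],R.from_quat(o["tool_rot"]).as_matrix())
print("lid outline ctr z.115",ray(c,251,170,.118))
im=cv2.imread("pics/w1.png")[85:255,140:340]
cv2.imwrite("pics/w1c.png",cv2.resize(np.clip(im.astype(float)*1.6,0,255).astype('uint8'),None,fx=3.5,fy=3.5,interpolation=2))
E
```

```text
[ 0.584 -0.069  0.137] [ 0.509 -0.03   0.137] [ 0.547 -0.051  0.132] -27.64177922520622 0.08493782198965347
[-0.314  0.378  1.591 -0.     1.172  0.887] [[ 0.932  0.362 -0.   ]
 [ 0.362 -0.932 -0.   ]
 [-0.     0.    -1.   ]]
lid outline ctr z.115 [ 0.549 -0.05   0.118]
```

View pics/w1c.png

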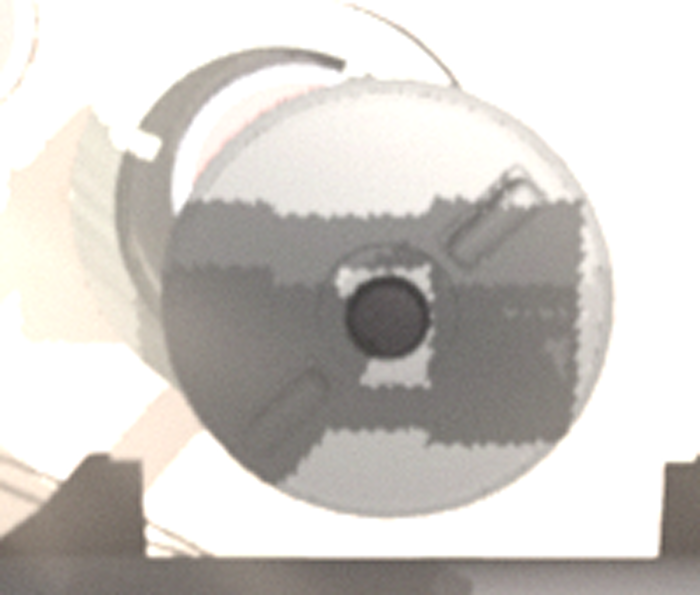

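Request:
move_arm(series="-6 -10 20 0 0 7; -12 -20 40 0 0 14; -18 -30 60 0 0 21; -23 -35 80 0 0 28; -23 -35 95 0 0 35; -23 -35 95 0 0 42; -23 -35 95 0 0 49; -23 -35 95 0 0 49", jaw=0.5)

```text
time: 3.85
position: [0.5081, -0.0346, 0.1846]
tool_rot: [0.971, -0.241, -0.0, -0.0]
ft_force: [0.7, -0.6, 0.3]
grip_width: 0.0462
grip_force: 0.0
```

```bash
python3 - <<'E'
from h import *
np.set_printoptions(precision=3,suppress=True)
c=robot.camera("wrist"); o=robot.get_obs(); print(o["position"],o["grip_width"],R.from_quat(o["tool_rot"]).as_matrix(),o["q"])
for t in("lid","vent_top"): print(t,[(np.round(d["xyz"],3),round(d["p"],2)) for d in robot.tip_of(c,t)[:2]])
np.savez("w2.npz",**{k:c[k] for k in("mtx","world_to_cam")})
im=np.clip(c["img"][:,:,::-1].astype(float)*1.6,0,255).astype('uint8')
for p in([.511,-.031,.137],[.583,-.069,.137]): cv2.circle(im,tuple(int(x) for x in px(c,p)),3,(0,0,255),-1)
cv2.imwrite("pics/w2.png",cv2.resize(im,None,fx=1.5,fy=1.5))
E
```

```text
[ 0.508 -0.035  0.185] 0.04550038239325724 [[ 0.886 -0.463 -0.   ]
 [-0.463 -0.886 -0.   ]
 [-0.     0.    -1.   ]] [-0.288  0.46   1.781 -0.     0.901  1.765]
lid [(array([ 0.547, -0.05 ,  0.116]), 0.83)]
vent_top [(array([ 0.546, -0.051,  0.129]), 0.77)]
```

View pics/w2.png

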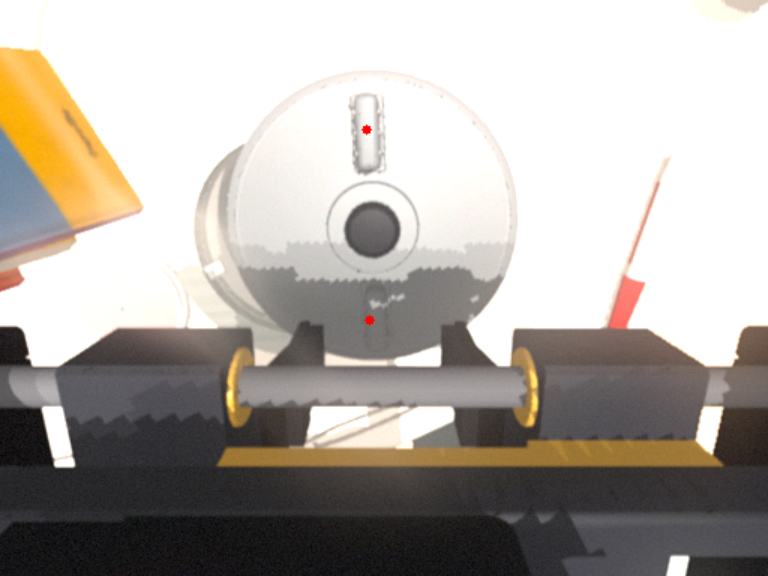

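Request:
move_arm(series="1 -2 20 0 0 -2; 1 -2 37 0 0 -2; 1 -2 37 0 0 -2; 1 -2 37 0 0 -2")

```text
time: 4.33
position: [0.5095, -0.0332, 0.1477]
tool_rot: [0.975, -0.222, -0.001, -0.0]
ft_force: [1.6, 0.8, 0.7]
grip_width: 0.0434
grip_force: 0.0
```

Request:
move_arm(series="0 0 0 0 0 0; 0 0 0 0 0 0; 0 0 0 0 0 0; 0 0 0 0 0 0; 0 0 0 0 0 0; 0 0 0 0 0 0; 0 0 0 0 0 0", jaw=0, newtons=20)

```text
time: 4.92
position: [0.5101, -0.0332, 0.1483]
tool_rot: [0.975, -0.223, 0.0, -0.0]
ft_force: [0.2, 0.8, 1.6]
grip_width: 0.01
grip_force: 20.0
```

```bash
python3 - <<'E'
from h import *
np.set_printoptions(precision=3,suppress=True)
o=robot.get_obs(); print(o["position"],o["grip_width"],R.from_quat(o["tool_rot"]).as_matrix())
for n in("scene","side","wrist"):
    c=robot.camera(n)
    for t in("jar_rim","lid","vent_top"): print(n,t,[(np.round(d["xyz"],4),round(d["p"],2),tool(d["xyz"]).round(1)) for d in robot.tip_of(c,t)[:1]])
E
```

```text
[ 0.51  -0.033  0.148] 0.010011758079167972 [[ 0.901 -0.434  0.001]
 [-0.434 -0.901  0.   ]
 [ 0.001 -0.    -1.   ]]
scene jar_rim [(array([ 0.56 , -0.013,  0.098]), 0.68, array([ 36.2, -39.9,  50.8]))]
scene lid [(array([ 0.547, -0.052,  0.111]), 0.79, array([41.4,  0.6, 37.5]))]
scene vent_top [(array([ 0.541, -0.051,  0.131]), 0.53, array([35.1,  2.6, 17.1]))]
side jar_rim [(array([ 0.559, -0.01 ,  0.102]), 0.8, array([ 33.7, -42.1,  46.3]))]
side lid [(array([ 0.552, -0.049,  0.109]), 0.64, array([44.4, -3.4, 39.7]))]
side vent_top [(array([ 0.543, -0.05 ,  0.13 ]), 0.37, array([36.6,  0.6, 18.2]))]
wrist jar_rim []
wrist lid [(array([ 0.549, -0.051,  0.111]), 0.82, array([42.9, -0.6, 37.5]))]
wrist vent_top [(array([ 0.548, -0.05 ,  0.132]), 0.8, array([41.4, -1.1, 16. ]))]
```

Request:
move_arm(series="-1 -6 -1 0 0 0; -2 -13 -1 0 0 0; -4 -20 -1 0 0 0; -5 -27 -1 0 0 0; -6 -34 -1 0 0 0; -7 -40 -1 0 0 0; -7 -40 -1 0 0 0; -7 -40 -1 0 0 0")

```text
time: 6.18
position: [0.5207, 0.0065, 0.1487]
tool_rot: [0.975, -0.222, -0.0, 0.0]
ft_force: [0.9, -1.0, -3.6]
grip_width: 0.0096
grip_force: 20.0
```

```bash
python3 - <<'E'
from h import *
np.set_printoptions(precision=3,suppress=True)
o=robot.get_obs(); print(o["position"],o["grip_width"],o["ft_force"],R.from_quat(o["tool_rot"]).as_matrix()[0])
for n in("scene","side","wrist"):
    c=robot.camera(n)
    for t in("jar","jar_rim","lid","vent_top"): print(n,t,[(np.round(d["xyz"],4),round(d["p"],2),tool(d["xyz"]).round(1)) for d in robot.tip_of(c,t)[:1]])
    im=np.clip(c["img"][:,:,::-1].astype(float)*1.3,0,255).astype('uint8')
    if n=="side": a=cv2.resize(im[150:270,160:320],(640,480),interpolation=2); cv2.imwrite("pics/s3.png",a)
    if n=="wrist": cv2.imwrite("pics/w3.png",im)
E
```

```text
[0.521 0.007 0.149] 0.009638826459279267 [ 0.862 -1.006 -3.648] [ 0.901 -0.433 -0.001]
scene jar [(array([ 0.556, -0.009,  0.002]), 0.89, array([ 38.5,  -1.5, 147.1]))]
scene jar_rim [(array([ 0.559, -0.012,  0.1  ]), 0.83, array([41.8, -0.7, 48.8]))]
scene lid [(array([ 0.554, -0.011,  0.111]), 0.9, array([37.2,  0. , 38. ]))]
scene vent_top [(array([ 0.553, -0.011,  0.132]), 0.55, array([36.5,  0.8, 17.1]))]
side jar [(array([ 0.555, -0.013,  0.132]), 0.71, array([38.6,  1.7, 17.4]))]
side jar_rim []
side lid [(array([ 0.56 , -0.013,  0.109]), 0.55, array([43.2, -0.5, 40.4]))]
side vent_top [(array([0.425, 0.163, 0.001]), 0.63, array([-154.4, -100. ,  148.2]))]
wrist jar []
wrist jar_rim []
wrist lid [(array([ 0.557, -0.012,  0.113]), 0.69, array([40.4, -0.3, 36.2]))]
wrist vent_top [(array([ 0.557, -0.009,  0.129]), 0.93, array([39. , -1.9, 20.1]))]
```

View pics/s3.png

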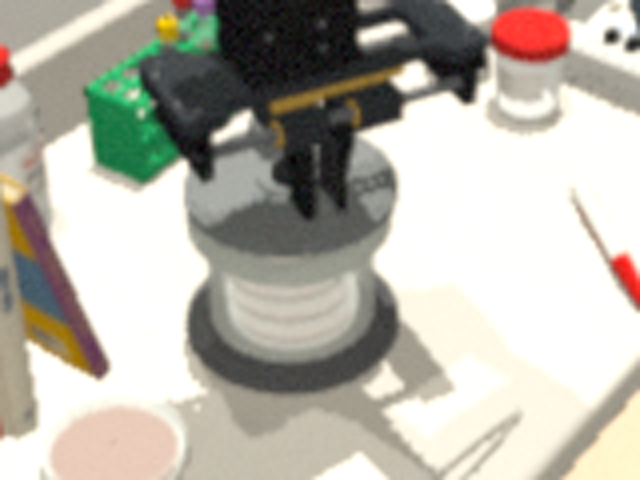

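Request:
move_arm(series="0 0 2 0 0 0; 0 0 3 0 0 0; 0 0 4 0 0 0; 0 0 5 0 0 0; 0 0 5 0 0 0")

```text
time: 7.35
position: [0.5209, 0.0058, 0.1438]
tool_rot: [0.975, -0.223, -0.0, -0.0]
ft_force: [0.6, 0.7, -3.0]
grip_width: 0.0096
grip_force: 20.0
```

Request:
move_arm(series="0 0 1 0 0 0; 0 0 2 0 0 0; 0 0 2 0 0 0; 0 0 2 0 0 0")

```text
time: 7.68
position: [0.5211, 0.0061, 0.1425]
tool_rot: [0.975, -0.223, 0.0, -0.0]
ft_force: [-1.9, 2.9, 2.9]
grip_width: 0.0095
grip_force: 20.1
```

Request:
move_arm(series="0 0 0 0 0 0; 0 0 0 0 0 0; 0 0 0 0 0 0; 0 0 -10 0 0 0; 0 0 -30 0 0 0; 0 0 -40 0 0 0; 0 0 -40 0 0 0", jaw=0.3)

```text
time: 8.27
position: [0.5231, 0.0053, 0.1847]
tool_rot: [0.975, -0.223, 0.003, -0.0]
ft_force: [0.9, -0.1, 0.2]
grip_width: 0.0259
grip_force: 0.0
```

Request:
move_arm(series="10 0 0 0 0 -7; 20 0 0 0 0 -14; 30 0 0 0 0 -21; 40 0 0 0 0 -28; 40 0 0 0 0 -35; 40 0 0 0 0 -42; 40 0 0 0 0 -49; 40 0 0 0 0 -56", jaw=0.8)

```text
time: 8.93
position: [0.5568, -0.0117, 0.1815]
tool_rot: [0.965, 0.264, -0.0, -0.0]
ft_force: [-0.2, -0.6, 0.2]
grip_width: 0.0671
grip_force: 0.0
```

Request:
move_arm(series="0 0 0 0 0 -4; 0 0 0 0 0 -4; 0 0 0 0 0 -4")

```text
time: 9.18
position: [0.5569, -0.0116, 0.1817]
tool_rot: [0.956, 0.293, -0.0, -0.0]
ft_force: [-0.9, -0.0, 0.4]
grip_width: 0.0696
grip_force: 0.0
```

```bash
python3 - <<'E'
from h import *
np.set_printoptions(precision=3,suppress=True)
o=robot.get_obs(); print(o["time"],o["position"],o["grip_width"],o["ft_force"],R.from_quat(o["tool_rot"]).as_matrix()[0],o["q"])
for n in("scene","side","wrist"):
    c=robot.camera(n)
    for t in("jar_rim","lid","vent_top"): print(n,t,[(np.round(d["xyz"],4),round(d["p"],2),tool(d["xyz"]).round(1)) for d in robot.tip_of(c,t)[:1]])
    im=np.clip(c["img"][:,:,::-1].astype(float)*1.4,0,255).astype('uint8')
    if n=="wrist": cv2.imwrite("pics/w4.png",cv2.resize(im,None,fx=1.5,fy=1.5))
E
```

```text
9.1833 [ 0.557 -0.012  0.182] 0.06962651616748254 [-0.927 -0.029  0.412] [ 0.828  0.561 -0.   ] [-0.222  0.52   1.667 -0.     0.955  0.754]
scene jar_rim [(array([ 0.556, -0.013,  0.101]), 0.64, array([-1.6,  0.6, 81.3]))]
scene lid [(array([ 0.56 , -0.011,  0.103]), 0.8, array([ 3.3,  1.3, 79.3]))]
scene vent_top [(array([ 0.557, -0.009,  0.127]), 0.39, array([ 1.3, -2.4, 54.6]))]
side jar_rim []
side lid [(array([ 0.56 , -0.011,  0.104]), 0.64, array([ 2.4,  1.2, 78.2]))]
side vent_top [(array([ 0.554, -0.012,  0.125]), 0.39, array([-3. , -1.1, 56.7]))]
wrist jar_rim []
wrist lid [(array([ 0.562, -0.012,  0.108]), 0.75, array([ 3.6,  3.3, 73.5]))]
wrist vent_top [(array([ 0.557, -0.013,  0.125]), 0.93, array([-0.8,  1. , 56.9]))]
```

View pics/w4.png

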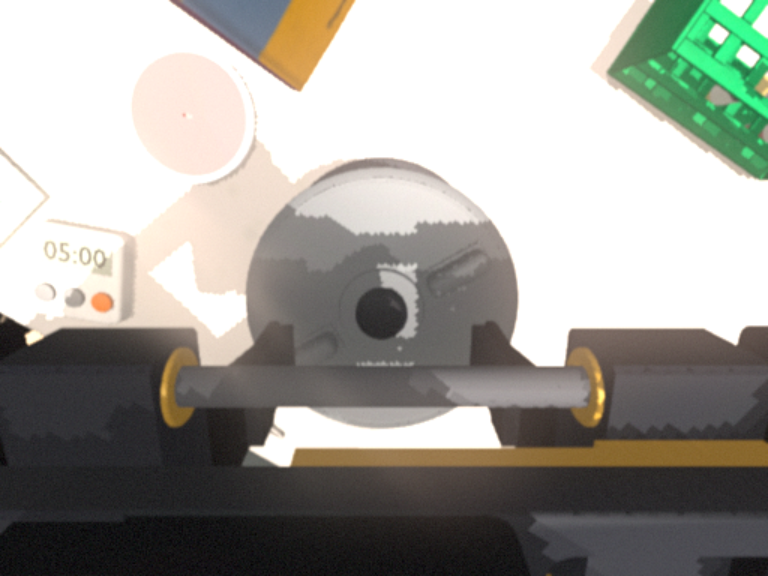

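Request:
move_arm(series="0 0 20 0 0 0; 0 0 34 0 0 0; 0 0 40 0 0 0; 0 0 40 0 0 0")

```text
time: 10.12
position: [0.5559, -0.0114, 0.1406]
tool_rot: [0.956, 0.294, -0.002, -0.001]
ft_force: [0.4, 0.3, 0.2]
grip_width: 0.0694
grip_force: 0.0
```

Request:
move_arm(series="0 0 0 0 0 -4; 0 0 0 0 0 -8; 0 0 0 0 0 -12; 0 0 0 0 0 -15; 0 0 0 0 0 -18; 0 0 0 0 0 -18")

```text
time: 10.62
position: [0.5574, -0.0115, 0.1427]
tool_rot: [0.898, 0.441, 0.0, 0.0]
ft_force: [0.1, 0.5, -0.3]
grip_width: 0.0697
grip_force: 0.3
```

```bash
python3 - <<'E'
from h import *
o=robot.get_obs(); print(o["ft_force"],o["moment"],o["position"],R.from_quat(o["tool_rot"]).as_euler("zyx",degrees=True))
E
```

```text
[ 0.0601172   0.475897   -0.31820813] [ 0.06362353 -0.02384306 -0.0380654 ] [ 0.55739343 -0.01147424  0.14266163] [-5.22810348e+01  5.59854311e-02 -1.79991600e+02]
```

Request:
move_arm(series="0 0 0 0 0 -3; 0 0 0 0 0 -6; 0 0 0 0 0 -9; 0 0 0 0 0 -12; 0 0 0 0 0 -15; 0 0 0 0 0 -18; 0 0 0 0 0 -20; 0 0 0 0 0 -20")

```text
time: 11.28
position: [0.5575, -0.0113, 0.1427]
tool_rot: [0.808, 0.589, 0.001, 0.0]
ft_force: [0.2, 0.4, 1.0]
grip_width: 0.0697
grip_force: 0.8
```

```bash
cat > l.py <<'E'
from h import *
np.set_printoptions(precision=3,suppress=True)
o=robot.get_obs(); r=R.from_quat(o["tool_rot"]).as_matrix(); print(o["time"],o["ft_force"],o["moment"],o["position"],np.degrees(np.arctan2(r[1,0],r[0,0])))
for n in("scene","side"):
    c=robot.camera(n)
    for t in("lid","plug_foot","vent_top"): print(n,t,[(np.round(d["xyz"],4),round(d["p"],2)) for d in robot.tip_of(c,t)[:1]])
E
python3 l.py
```

```text
11.2833 [0.18  0.384 1.015] [ 0.295 -0.023 -0.042] [ 0.557 -0.011  0.143] 72.18101404483262
scene lid [(array([ 0.559, -0.012,  0.105]), 0.62)]
scene plug_foot [(array([ 0.555, -0.013,  0.093]), 0.81)]
scene vent_top [(array([ 0.646, -0.346, -0.003]), 0.62)]
side lid [(array([ 0.56 , -0.012,  0.102]), 0.77)]
side plug_foot [(array([ 0.556, -0.015,  0.095]), 0.74)]
side vent_top [(array([ 0.556, -0.011,  0.125]), 0.6)]
```

Request:
move_arm(series="0 0 0 0 0 -3; 0 0 0 0 0 -6; 0 0 0 0 0 -9; 0 0 0 0 0 -12; 0 0 0 0 0 -15; 0 0 0 0 0 -18; 0 0 0 0 0 -20; 0 0 0 0 0 -20")

```text
time: 12.35
position: [0.5565, -0.011, 0.1418]
tool_rot: [0.693, 0.721, 0.0, -0.001]
ft_force: [0.3, 3.6, -0.6]
grip_width: 0.0697
grip_force: 1.6
```

```bash
python3 l.py
```

```text
12.35 [ 0.267  3.604 -0.558] [ 0.651 -0.031 -0.153] [ 0.557 -0.011  0.142] 92.24299093425756
scene lid [(array([ 0.561, -0.011,  0.102]), 0.64)]
scene plug_foot [(array([ 0.554, -0.012,  0.09 ]), 0.86)]
scene vent_top [(array([ 0.397,  0.034, -0.004]), 0.45)]
side lid [(array([ 0.558, -0.009,  0.101]), 0.62)]
side plug_foot [(array([ 0.557, -0.013,  0.092]), 0.69)]
side vent_top [(array([ 0.554, -0.011,  0.123]), 0.45)]
```

Request:
move_arm(series="0 0 0 0 0 -2; 0 0 0 0 0 -4; 0 0 0 0 0 -6; 0 0 0 0 0 -8; 0 0 0 0 0 -8")

```text
time: 13.17
position: [0.5573, -0.0109, 0.142]
tool_rot: [0.642, 0.767, 0.001, -0.0]
ft_force: [1.0, 6.6, -0.2]
grip_width: 0.0693
grip_force: 7.7
```

```bash
python3 l.py
```

```text
13.1667 [ 0.972  6.568 -0.158] [ 1.126 -0.162 -0.639] [ 0.557 -0.011  0.142] 100.10542597088478
scene lid [(array([ 0.561, -0.011,  0.095]), 0.65)]
scene plug_foot [(array([ 0.556, -0.013,  0.088]), 0.69)]
scene vent_top [(array([ 0.552, -0.015,  0.119]), 0.35)]
side lid [(array([ 0.56 , -0.011,  0.096]), 0.81)]
side plug_foot [(array([ 0.558, -0.012,  0.088]), 0.94)]
side vent_top []
```

Request:
move_arm(series="0 0 0 0 0 5; 0 0 0 0 0 12; 0 0 0 0 0 15; 0 0 -15 0 0 15; 0 0 -40 0 0 15; 0 0 -58 0 0 15; 0 0 -58 0 0 15")

```text
time: 14.15
position: [0.5601, -0.0136, 0.2038]
tool_rot: [0.736, 0.677, 0.002, 0.005]
ft_force: [1.2, 0.4, 0.4]
grip_width: 0.0696
grip_force: 0.0
```

```bash
cat >> l.py <<'E'
c=robot.camera("wrist")
for t in("lid","plug_foot","vent_top"): print(t,[(np.round(d["xyz"],4),round(d["p"],2),tool(d["xyz"]).round(1)) for d in robot.tip_of(c,t)[:1]])
b=np.clip(c["img"][:,:,::-1].astype(float)*1.4,0,255).astype('uint8')
c=robot.camera("side"); a=np.clip(c["img"][150:270,160:320,::-1].astype(float)*1.3,0,255).astype('uint8')
cv2.imwrite("pics/m.png",np.hstack([cv2.resize(a,(400,300),interpolation=2),cv2.resize(b,(400,300))]))
E
python3 l.py
```

```text
14.15 [1.176 0.387 0.415] [-0.046 -0.131 -0.017] [ 0.56  -0.014  0.204] 85.29534156962451
scene lid [(array([ 0.561, -0.014,  0.098]), 0.79)]
scene plug_foot [(array([ 0.557, -0.012,  0.082]), 0.56)]
scene vent_top [(array([ 0.555, -0.01 ,  0.118]), 0.49)]
side lid [(array([ 0.562, -0.009,  0.094]), 0.97)]
side plug_foot [(array([ 0.56 , -0.012,  0.086]), 0.69)]
side vent_top [(array([ 0.554, -0.012,  0.117]), 0.43)]
lid [(array([ 0.556, -0.012,  0.101]), 0.92, array([-0.4, -0.2, 98.6]))]
plug_foot [(array([ 0.557, -0.013,  0.089]), 0.84, array([ -1. ,   0.4, 109.9]))]
vent_top [(array([ 0.557, -0.012,  0.116]), 0.68, array([-0.6,  0.7, 83.4]))]
```

View pics/m.png

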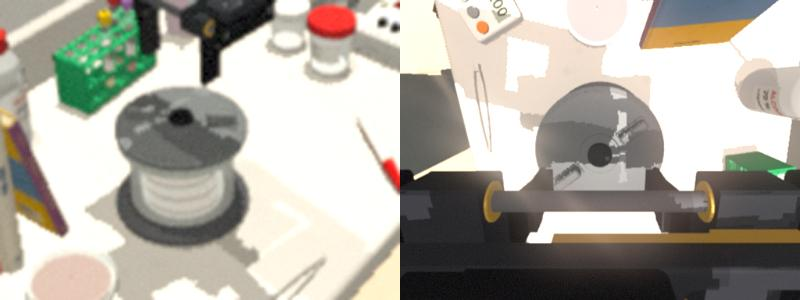

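Request:
move_arm(series="0 0 0 0 0 0; 0 0 0 0 0 0; 0 0 10 0 0 0; 0 0 20 0 0 0; 0 0 30 0 0 0; 0 0 40 0 0 0; 0 0 48 0 0 0; 0 0 48 0 0 0", jaw=0)

```text
time: 15.47
position: [0.5555, -0.0113, 0.1495]
tool_rot: [0.736, 0.677, -0.001, -0.002]
ft_force: [-0.8, 0.3, 0.5]
grip_width: 0.0242
grip_force: 0.0
```

Request:
move_arm(series="0 0 0 0 0 0; 0 0 2 0 0 0; 0 0 4 0 0 0; 0 0 6 0 0 0; 0 0 8 0 0 0; 0 0 10 0 0 0; 0 0 10 0 0 0; 0 0 10 0 0 0")

```text
time: 16.13
position: [0.557, -0.0116, 0.142]
tool_rot: [0.736, 0.677, 0.0, -0.0]
ft_force: [-0.7, 0.9, -0.1]
grip_width: 0.0009
grip_force: 0.0
```

Request:
move_arm(series="0 0 1 0 0 0; 0 0 2 0 0 0; 0 0 3 0 0 0; 0 0 4 0 0 0; 0 0 5 0 0 0; 0 0 5 0 0 0")

```text
time: 16.63
position: [0.5571, -0.0116, 0.1373]
tool_rot: [0.736, 0.677, 0.0, 0.0]
ft_force: [-1.2, 0.1, 3.3]
grip_width: 0.0007
grip_force: 2.1
```

Request:
move_arm(series="0 0 1 0 0 0; 0 0 2 0 0 0; 0 0 2 0 0 0; 0 0 2 0 0 0")

```text
time: 16.97
position: [0.5571, -0.0116, 0.1354]
tool_rot: [0.736, 0.677, 0.0, 0.0]
ft_force: [-1.7, 0.4, 5.4]
grip_width: 0.0005
grip_force: 2.7
```

Still about 5 N, the button is moving; go on to the end stop.

Request:
move_arm(series="0 0 1 0 0 0; 0 0 2 0 0 0; 0 0 2 0 0 0; 0 0 2 0 0 0")

```text
time: 17.3
position: [0.5571, -0.0116, 0.1353]
tool_rot: [0.736, 0.677, 0.0, 0.0]
ft_force: [-4.8, 0.6, 17.4]
grip_width: 0.0004
grip_force: 8.7
```

Request:
move_arm(series="0 0 0 0 0 0; 0 0 -10 0 0 0; 0 0 -30 0 0 0; 0 0 -60 0 0 0; 0 0 -90 0 0 0; 0 0 -110 0 0 0; 0 0 -110 0 0 0; 0 0 -110 0 0 0")

```text
time: 17.97
position: [0.5577, -0.0117, 0.244]
tool_rot: [0.736, 0.677, 0.001, 0.001]
ft_force: [0.2, 0.6, -1.1]
grip_width: 0.0005
grip_force: 0.0
```

```bash
python3 l.py
```

```text
17.9667 [ 0.207  0.61  -1.065] [ 0.016 -0.098  0.053] [ 0.558 -0.012  0.244] 85.24673111592492
scene lid [(array([ 0.559, -0.012,  0.097]), 0.81)]
scene plug_foot [(array([ 0.56 , -0.013,  0.097]), 0.73)]
scene vent_top [(array([ 0.557, -0.013,  0.097]), 0.2)]
side lid [(array([ 0.561, -0.011,  0.096]), 0.74)]
side plug_foot [(array([ 0.556, -0.012,  0.088]), 0.79)]
side vent_top [(array([ 0.56 , -0.015,  0.089]), 0.67)]
lid [(array([ 0.554, -0.011,  0.101]), 0.86, array([  0.1,  -2.4, 141.7]))]
plug_foot [(array([ 0.557, -0.011,  0.088]), 0.69, array([  1. ,  -0. , 154.7]))]
vent_top [(array([ 0.557, -0.01 ,  0.111]), 0.64, array([  1.9,  -0.3, 131.4]))]
```

View pics/m.png

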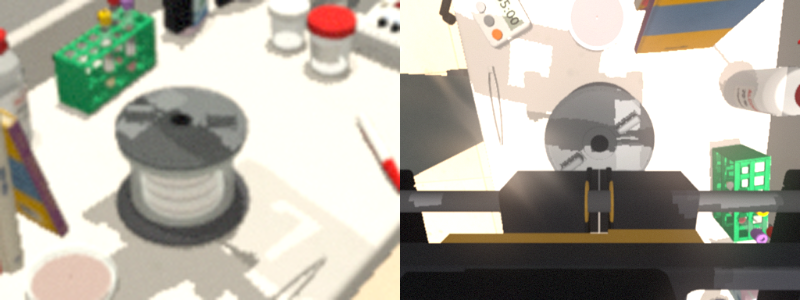

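The lid is level on the flange and the vent button is down flush with the boss. The arm is clear and the things on the bench are undisturbed.

```bash
python3 -c "
from rig import robot
print(robot.hand_in())"
```

```text
the job is handed in; nothing more can be done
None
```

The jar is closed and the job is handed in (no verdict came back): the lid dropped home level on the flange, the vent button was then pushed down to its stop, and the arm was clear of everything at about 18 s of the 67 s allowed.

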